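# Fit the wide stitching-clamp head into its leaning bench holder

### The job

Set up the stitching clamp: draw the clamp head with the wide jaws out of the wooden rack and slide its steel spigot into the leaning sleeve of the bench holder, past the side spring plunger, pushing until it bottoms and the dark ring round the spigot is level with the sleeve's mouth. Have the jaws' mouth running the way the sleeve leans, so that the flat wooden cheeks face the holder's left and right sides, and let go. Leave the narrow head in the rack and the other things on the mat where they are.

Things in the scene. Friction and masses are not known exactly. Their poses are not given: they have to be found in the camera images.
- wide_head: the head to fit, 205 mm long, about 0.4 kg: beech cheeks (closed jaws), yoke, steel collar dia 36 (75 to 81 mm up), spigot dia 20 x 75 mm, foot tapered from dia 12 over 6 mm. Starts upright, hung by its collar in a rack hole. Origin: centre of the spigot's lower end; z from spigot to jaws; x along the jaws' mouth (66 mm wide); y across the flat faces
- wide_grip (a point): best grip point of the wide head, on its z axis 178 mm from the spigot's end: flat parallel outer cheek faces 34 mm apart (y = -17 to +17 mm) from 107 to 197 mm up, narrowing above to 22 mm at the top (205 mm); full 66 mm width from 155 mm up. A spindle with a wing nut on +y (out to y = 26 mm) crosses the cheeks between 125 and 144 mm
- wide_ring (a point): the wide head's dark depth ring round the spigot: this point is on its z axis at the ring's lower edge, 60 mm from the spigot's end; it comes level with the sleeve's mouth when the spigot bottoms
- narrow_head: the other clamp head, the same but with narrow jaws (30 mm wide along x), in the rack's other hole, 120 mm from the wide one; to be left alone. Same origin, axes, length, spigot and thickness
- rack: fixed brown wooden rack, 90 (x) x 220 (y) x 100 mm high: an 18 mm top board on two ends, with two through holes of dia 22 mm at y = -60 and +60 mm, from which the heads hang by their collars; short tools stand in it, up to 50 mm above the board. Origin: centre of its underside
- holder: fixed cast base of the bench holder, 160 (x) x 110 (y) x 12 mm, with a knuckle bracket 60 mm high and a black clamp knob on its -y side. Origin: centre of its underside, z up. The sleeve leans over its -x side, its +y side is its left
- socket: the holder's fixed aluminium sleeve, leaning 30 degrees from vertical to the holder's -x side. Origin: centre of the bore's blind bottom, 19 mm in x and 76 mm up from the holder's origin; z out along the bore, y level (the holder's y), x in the plane of the lean. Bore dia 22, widening over its last 10 mm to dia 33 at the mouth; outside dia 45 mm at most
- mouth (a point): centre of the sleeve's mouth, on the bore axis 60 mm from its bottom
- plunger (a joint): spring plunger in the sleeve's +y side, m: 0 = fully in, its round nose standing 4.5 mm into the bore 30 mm above the bottom; a spigot pushes it back about 2 to 3 mm. Spring 5 N plus 1.6 N per mm; sliding past it takes about 4 to 14 N along the bore, more than the head's weight. Boss and black pull knob stand out to 66 mm from the bore axis
- mallet: bystander: chrome-headed mallet with black handle lying between rack and holder, 289 mm long, 42 mm high
- spool: bystander: black thread spool with red ends standing, dia 40 mm, 70 mm high
- slicker: bystander: dark wooden edge slicker standing, dia 34 mm, 95 mm high
- glue: bystander: white jar standing, dia 62 mm, 105 mm high
- dye: bystander: small amber bottle standing, dia 48 mm, 90 mm high

How it is judged (in metres and radians):
On the way, in this order (a step that is already met when the one before it is completed fails the run):
1. the wide head is drawn clear of the rack (z of wide_head in the frame of rack above 0.1 m), for 0.1 s.
2. its spigot is in the sleeve, past the plunger (z of wide_head in the frame of socket between -0.003 and 0.024 m and angle between the z axis of wide_head and the z axis of socket, either way round below 0.1 rad and value of joint plunger above 0.001 m), for 0.1 s.
At the end, for the whole second after the job is handed in: the wide head's spigot is within 3 mm of the bore's bottom, in line with the bore within 0.08 rad, gripped by the plunger (pushed back over 1 mm), the jaws' mouth within 0.2 rad of the sleeve's lean (either way round), at rest and let go (z of wide_head in the frame of socket between -0.003 and 0.003 m and x of wide_head in the frame of socket between -0.004 and 0.004 m and y of wide_head in the frame of socket between -0.004 and 0.004 m and angle between the z axis of wide_head and the z axis of socket, either way round below 0.08 rad and angle between the x axis of wide_head and the x axis of socket, either way round below 0.2 rad and value of joint plunger above 0.001 m and linear speed of wide_head below 0.05 m/s and angular speed of wide_head below 0.5 rad/s); the robot touches nothing.
It fails at once if the narrow head is pulled out of the rack or shifted more than 15 mm (distance of narrow_head from where it was at the start of the episode above 0.015 m).
It fails at once if the mallet, spool, slicker, glue jar or dye bottle is shifted more than 25 mm (distance of any of mallet, spool, slicker, glue, dye from where it was at the start of the episode above 0.025 m).
It also fails if it takes over 45 s, if anything falls off the work surface, if the arm or the gripper's body presses on something with over 40 N, if the wrist force passes 120 N, or if a joint passes its speed limit or range.

### The arm

A 6-joint arm with a two-finger parallel gripper is mounted at the origin on the work surface. World frame = base frame: x ahead of the robot, y to its left, z up, the work surface at z = 0. Lengths are in mm, angles in rad, forces in N, time in s.
With the tool pointing down it reaches from about 350 to 775 mm from the base axis. Payload 7.3 kg.
Tool frame: the origin (TCP) lies at the very end of the fingers, on their centre line; the grasp point (between the pads) lies behind it (bot.grip_point_offset is the z of the grasp point in the tool frame, in mm); z points along the fingers, y is the line along which they close (so a half turn about z gives the same grasp; the last joint's range is limited). The gripper opens to 92 mm and grips with 3 to 60 N. Pads are 19 mm wide; open, the fingers measure 130 mm over their backs; the gripper's body (75 mm by 190 mm) begins 47 mm behind the grasp point.
Start: joints at [-1.293, 0.342, 1.524, -0, 1.275, -0.146], TCP at [215.918, -478.565, 226.741] pointing down, gripper open.
Joint ranges: [-2.53, 2.53], [-0.77, 2.02], [0.04, 2.7], [-1, 4.14], [0.28, 2.66], [-3.11, 3.11]. Speed limits (rad/s): [2.57, 2.57, 3.14, 3.14, 3.14, 3.14].

### API

Orientations are given as [roll, pitch, yaw] about the fixed x, y, z axes, in that order (R = Rz(yaw) Ry(pitch) Rx(roll)).
In Python, from plant import bot gives the robot as it stands. The module is installed in compiled form; this text tells all that it offers.
- The arm moves only by the shell command python3 -m crank 'ROWS'. ROWS is JSON, a list that holds one entry, the list of rows, each a list of 5 numbers: the opening, from 0 (shut) to 1 (fully open), then the shift along the tool's x, y, z in cm, then the turn about the tool's z in degrees. In form: [[[claw, x, y, z, turn], ...]]. A call has exactly 10 rows; each row is the pose to reach, as a shift and turn from the pose commanded when the call began, along the tool's axes at that moment; what a row does not reach only later rows make up. A row lasts 1/10 s, in which the tool goes at most 50 mm and 8.59 degrees, less where a joint would pass 70% of its speed; a pose out of reach is approached as far as the arm can. A call with a gripper value outside its range is refused whole. The fingers move at their own pace and stop on an object; the grip force is fixed at half the most. Time passes only in rows, so rows that repeat a pose let the fingers close, or fill a call up. It gives the time, the measured TCP pose, the force, the opening and the grip force at its end, in the units of the state.
- bot.get_obs(): the state, without advancing time (a new reading comes with each control period).
- bot.capture(name): name is "side" or "top" or "wrist"; returns (picture, depth): 384x512x3 uint8, red, green, blue; 384x512 float32, mm along the optical axis (not along the pixel's ray), 0 where there is no reading.
- bot.calibration(name): a dict with "vertical_fov" (degrees; the focal length in pixels is half the picture's height over the tangent of half this angle, whatever the lens; pixels are square), "cx", "cy" (the principal point, pixels), "rvec" (rotation vector, rad) and "tvec" (3), from world to camera coordinates, as OpenCV has them; the wrist camera has in their place "tool_from_camera" (4x4, takes a point from camera to tool coordinates, whose origin is the TCP and whose axes are the flange's). Camera axes: x right, y down, z forward; pixel columns grow to the right and rows downward; lengths in mm; the calibration is good to about 2 mm. A picture is of the moment at which its call begins: read the wrist's pose just before it. calibration takes no time and is no camera call.
- bot.close_job(): hands the job in; it is judged then, once.
The state is a dict: "time": time; "joint_positions": joint angles; "dq": joint speeds; "tau": joint torques, N m; "tool_pos": TCP position; "tcp_rot": TCP orientation; "contact_force": force on the tool from outside, world axes, zero at the start; "moment": the same for the moment, N m; "grip_width": finger opening in mm; "finger_force": force on a finger pad.
Only numpy, scipy, OpenCV 4.12 (cv2) and the standard library are available. Lean on these libraries where they do the work, as an engineer would, in place of code of your own. Each camera call takes 0.05 s, during which the arm holds its last target. There are 200 camera calls.

## Working session

There is one attempt and no reset: what is moved stays moved. The work goes in short steps, Python scripts to look and compute and a shell command to move; the robot and the scene stay as the last step left them, time stands still between calls to the robot, and variables do not carry over. Pictures are saved under pics/ and viewed, at most 10 in all, crops included, and the job is handed in when it is done.

```bash
mkdir -p pics; cat > h.py <<'E'
import numpy as np, cv2
from scipy.spatial.transform import Rotation as R
from plant import bot
def K(c):
    f=192/np.tan(np.radians(c["vertical_fov"])/2); return f,c["cx"],c["cy"]
def cloud(name):
    o=bot.get_obs(); c=bot.calibration(name); im,d=bot.capture(name); f,cx,cy=K(c)
    v,u=np.mgrid[0:384,0:512]; P=np.stack([(u-cx)/f*d,(v-cy)/f*d,d],-1).astype(float)
    if name=="wrist":
        T=np.array(c["tool_from_camera"]); P=P@T[:3,:3].T+T[:3,3]
        P=P@R.from_euler('xyz',o["tcp_rot"]).as_matrix().T+np.array(o["tool_pos"])
    else:
        Rm=cv2.Rodrigues(np.array(c["rvec"],float))[0]; P=(P-np.array(c["tvec"]).ravel())@Rm
    P[d<=0]=np.nan
    return im,P
def save(im,n): cv2.imwrite(f"pics/{n}.png",im[...,::-1])
E
python3 - <<'E'
from h import *
np.set_printoptions(precision=3,suppress=True)
o=bot.get_obs(); print(o, bot.grip_point_offset)
for n in("top","side"):
    im,P=cloud(n); save(im,n); np.savez(n,im=im,P=P)
E
```

```text
{'time': 0.0, 'joint_positions': array([-1.293,  0.343,  1.525,  0.   ,  1.275, -0.146]), 'dq': array([-0.   ,  0.   , -0.001,  0.001, -0.   ,  0.   ]), 'tau': array([  0.001, -43.123, -24.422,   0.072,   0.056,  -0.   ]), 'tool_pos': array([ 215.812, -478.15 ,  226.045]), 'tcp_rot': array([-3.14 , -0.   ,  0.424]), 'contact_force': array([ 0.347, -0.116, -0.07 ]), 'moment': array([-0.014,  0.006, -0.008]), 'finger_force': 0.0, 'grip_width': 91.92215140861096} -18.8
```

View pics/top.png

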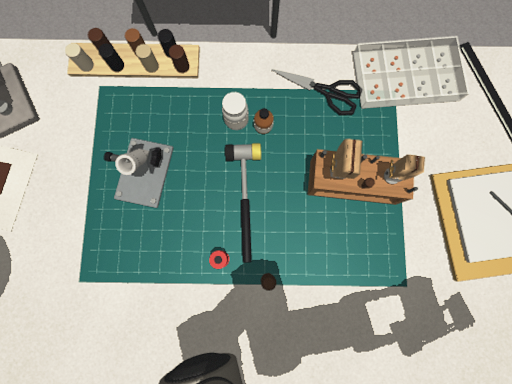

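View pics/side.png

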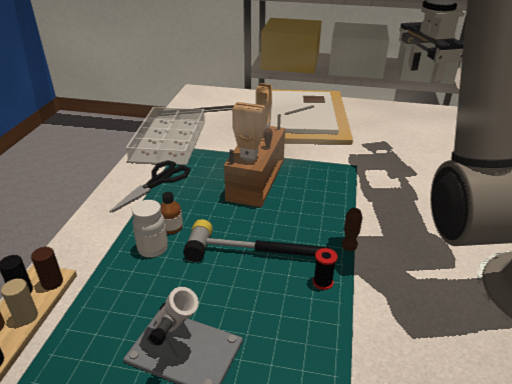

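The top view shows the wide head at (347,158) and narrow head at (408,168) in the rack, and the holder's sleeve mouth at (126,162), leaning left in the image. The side view shows the same; the mallet lies between them. Now I'll measure.

```bash
python3 - <<'E'
from h import *
np.set_printoptions(precision=1,suppress=True)
t=np.load("top.npz");s=np.load("side.npz")
Pt,Ps=t["P"],s["P"]
for u,v in[(347,158),(408,168),(126,162),(145,180),(268,282),(220,260),(245,215)]: print((u,v),Pt[v,u])
def rect(Q): return cv2.minAreaRect(Q[:,:2].astype(np.float32))
T=Pt[100:230,300:430].reshape(-1,3);T=T[~np.isnan(T).any(1)]
b=T[(abs(T[:,2]-100)<6)];print("rack",rect(b),len(b))
for n,P in(("top",Pt),("side",Ps)):
    Q=P.reshape(-1,3);Q=Q[~np.isnan(Q).any(1)];Q=Q[(Q[:,2]>180)&(Q[:,2]<260)]
    c=np.array(Pt[158,347][:2]);A=Q[np.hypot(*(Q[:,:2]-c).T)<60]
    print(n,len(A),A.min(0),A.max(0))
    for z0,z1 in((180,200),(200,220),(222,240)):
        a=A[(A[:,2]>z0)&(A[:,2]<z1)]
        if len(a)>4: print(z0,len(a),rect(a))
# holder
H=Pt[130:215,100:180].reshape(-1,3);H=H[~np.isnan(H).any(1)]
p=H[abs(H[:,2]-12)<4];print("plate",rect(p),len(p))
m=H[H[:,2]>105];print("mouth pts",len(m),m.min(0),m.max(0),m.mean(0))
E
```

```text
(347, 158) [ 600.6 -195.5  232.6]
(408, 168) [ 585.  -311.5  225.2]
(126, 162) [617.9 263.5 105.5]
(145, 180) [595.8 248.1  12.7]
(268, 282) [363.1 -54.9  92. ]
(220, 260) [407.   50.8  71.6]
(245, 215) [511.2  -1.   31.5]
rack ((601.1223754882812, -266.1239013671875), (220.92855834960938, 90.72697448730469), 84.6037368774414) 2413
top 844 [ 572.3 -226.3  180.1] [ 641.5 -186.4  233. ]
180 105 ((601.4951171875, -192.7184600830078), (73.88699340820312, 30.36292839050293), 21.26589012145996)
200 122 ((601.6021728515625, -192.77532958984375), (74.13428497314453, 29.45304298400879), 20.952123641967773)
222 596 ((606.5759887695312, -206.20108032226562), (34.133331298828125, 66.05443572998047), 84.6942367553711)
side 854 [ 573.4 -223.6  180. ] [ 642.6 -183.3  232.3]
180 269 ((604.421875, -193.10455322265625), (71.26156616210938, 29.241718292236328), 16.931669235229492)
200 281 ((602.2327270507812, -194.18556213378906), (73.49223327636719, 35.995880126953125), 19.948366165161133)
222 272 ((607.96142578125, -204.11123657226562), (30.99298858642578, 65.4741439819336), 84.34640502929688)
plate ((616.3900756835938, 254.7616424560547), (111.16390228271484, 159.61642456054688), 79.03486633300781) 1945
mouth pts 463 [587.6 234.  105.1] [640.1 313.7 139.3] [614.5 264.5 120.3]
```

```bash
python3 - <<'E'
from h import *
np.set_printoptions(precision=1,suppress=True)
yaw=np.radians(79.03-90); o=np.array([616.4,254.8,0])
Rh=R.from_euler('z',yaw).as_matrix(); Rs=Rh@R.from_euler('y',-np.pi/6).as_matrix()
so=o+Rh@[19,0,76]; print("bottom",so,"mouth",so+Rs@[0,0,60],"yaw",yaw)
for n in("top","side"):
    d=np.load(n+".npz"); Q=(d["P"].reshape(-1,3)-so)@Rs; C=d["im"].reshape(-1,3)
    k=(np.hypot(Q[:,0],Q[:,1])<35)&(Q[:,2]>20)&(Q[:,2]<80); Q=Q[k];
    for a,b in((30,40),(40,48),(48,54),(54,58),(58,61),(61,66)):
        q=Q[(Q[:,2]>=a)&(Q[:,2]<b)]
        if len(q)>5: print(n,a,b,len(q),np.percentile(q,3,axis=0),np.percentile(q,97,axis=0))
    q=Q[(Q[:,2]>55)]; print("rect",cv2.minEnclosingCircle(q[:,:2].astype(np.float32)),np.percentile(q[:,2],[50,80,95]))
E
python3 - <<'E'
import cv2
a=cv2.imread("pics/top.png")[130:215,95:190];b=cv2.imread("pics/side.png")[270:384,120:250]
cv2.imwrite("pics/hold.png",cv2.hconcat([cv2.resize(a,(400,360),interpolation=2),cv2.resize(b,(400,360),interpolation=2)]))
E
```

```text
bottom [635.1 251.2  76. ] mouth [605.6 256.9 128. ] yaw -0.19146261894377792
top 30 40 61 [-10.8 -17.3  30.4] [17.9 33.7 39.1]
top 40 48 39 [-10.9 -20.9  40.3] [20.7 10.9 47.9]
top 48 54 66 [-12.8 -20.9  48.3] [22.5 14.  53.7]
top 54 58 72 [-19.7 -20.7  54.4] [19.4 18.8 58. ]
top 58 61 128 [-19.9 -19.5  58.2] [21.4 21.2 60.8]
top 61 66 24 [-17.9 -21.2  61.1] [19.  17.7 63.2]
rect ((0.32202818989753723, 0.22175870835781097), 23.021278381347656) [59.2 60.4 61.4]
side 30 40 215 [ -9.5 -11.9  30.3] [12.  34.2 39.6]
side 40 48 114 [-16.3 -12.   40.3] [20.5 22.8 47.4]
side 48 54 154 [-17.  -14.2  48.2] [19.5 21.3 53.8]
side 54 58 172 [-17.1 -17.7  54.2] [19.7 20.9 57.9]
side 58 61 283 [-19.4 -21.9  58.1] [21.2 20.3 60.8]
side 61 66 9 [-15.4 -18.7  61.1] [15.4 21.2 62.3]
rect ((1.3909589052200317, -0.36282238364219666), 23.41259765625) [58.7 59.7 60.7]
```

View pics/hold.png

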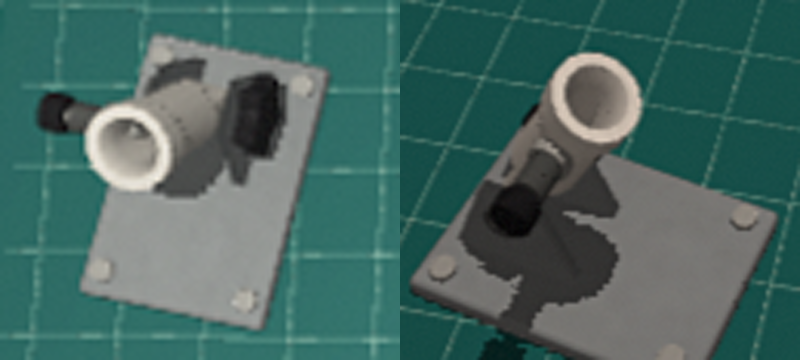

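The fitted mouth is at (605.6, 256.9, 128), with the holder's yaw at -0.19. Next I go above the wide head at about (607, -206).

```bash
python3 -m crank '[[[1,2,0,-4.4,4],[1,6,-1,-4.4,8],[1,11,-2,-4.4,14],[1,16,-3,-4.4,20],[1,21,-4,-4.4,26],[1,26,-5,-4.4,29.7],[1,31,-6,-4.4,29.7],[1,36,-7,-4.4,29.7],[1,41,-8,-4.4,29.7],[1,46,-8.76,-4.4,29.7]]]'
python3 -m crank '[[[1,0.1,0,0,0],[1,0.1,0,0,0],[1,0.1,0,0,0],[1,0.1,0,0,0],[1,0.1,0,0,0],[1,0.1,0,0,0],[1,0.1,0,0,0],[1,0.1,0,0,0],[1,0.1,0,0,0],[1,0.1,0,0,0]]]'
python3 - <<'E'
from h import *
np.set_printoptions(precision=2,suppress=True)
im,P=cloud("wrist"); save(im,"w1"); 
o=bot.get_obs(); print(o["tool_pos"],o["tcp_rot"],o["time"])
Q=P.reshape(-1,3);Q=Q[~np.isnan(Q).any(1)]
for z0,z1 in((205,221),(226,236)):
  A=Q[(Q[:,2]>z0)&(Q[:,2]<z1)&(np.hypot(Q[:,0]-607,Q[:,1]+206)<60)]; print(len(A),cv2.minAreaRect(A[:,:2].astype(np.float32)) if len(A)>5 else "")
E
```

```text
time: 1.1
tool_pos: [594.2, -211.9, 270.4]
tcp_rot: [-3.142, 0.001, -0.094]
contact_force: [0.6, -1.3, -0.6]
grip_width: 91.5
finger_force: 0.0
time: 2.1
tool_pos: [593.9, -213.7, 270.7]
tcp_rot: [3.141, 0.0, -0.094]
contact_force: [0.0, -0.6, 0.3]
grip_width: 91.7
finger_force: 0.0
[ 593.93 -213.72  270.72] [ 3.14 -0.   -0.09] 2.15
189 ((637.9617309570312, -207.10960388183594), (18.569976806640625, 40.53798294067383), 27.45587921142578)
3382 ((608.2617797851562, -209.1517333984375), (29.61924171447754, 64.01834106445312), 84.2999267578125)
```

View pics/w1.png

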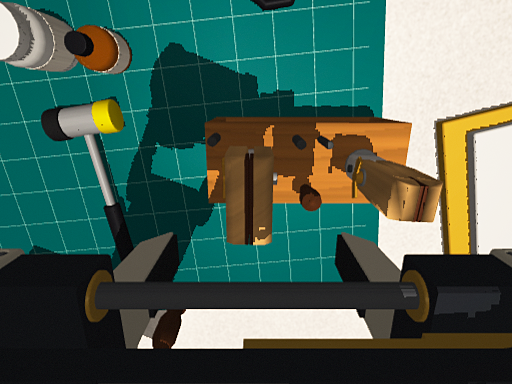

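The wrist view shows the wide head at (248,197), aligned with the open fingers and slightly ahead of them. I'll descend and grip.

```bash
python3 -m crank '[[[1,0.6,-0.4,0,0],[1,1.26,-0.77,0,0],[1,1.26,-0.77,1,0],[1,1.26,-0.77,3,0],[1,1.26,-0.77,5,0],[1,1.26,-0.77,7,0],[1,1.26,-0.77,8.2,0],[1,1.26,-0.77,8.6,0],[1,1.26,-0.77,8.6,0],[1,1.26,-0.77,8.6,0]]]'
python3 -m crank '[[[0,0,0,0,0],[0,0,0,0,0],[0,0,0,0,0],[0,0,0,0,0],[0,0,0,0,0],[0,0,0,0,0],[0,0,0,0,0],[0,0,0,0,0],[0,0,0,0,0],[0,0,0,0,0]]]'
```

```text
time: 3.15
tool_pos: [607.7, -207.5, 185.7]
tcp_rot: [3.141, -0.002, -0.095]
contact_force: [0.3, 0.1, -0.2]
grip_width: 92.0
finger_force: 0.0
time: 4.15
tool_pos: [607.2, -207.5, 184.7]
tcp_rot: [3.141, -0.0, -0.095]
contact_force: [0.2, -1.5, -0.0]
grip_width: 34.2
finger_force: 29.9
```

```bash
python3 -m crank '[[[0,0,0,-1,0],[0,0,0,-2.5,0],[0,0,0,-4.5,0],[0,0,0,-6.5,0],[0,0,0,-8.5,0],[0,0,0,-10.5,0],[0,0,0,-12.5,0],[0,0,0,-14.5,0],[0,0,0,-15.5,0],[0,0,0,-16,0]]]'
python3 -m crank '[[[0,-0.1,-1,0,1],[0,-0.3,-3,0,2],[0,-0.6,-6,0,3],[0,-0.9,-9.5,0,4],[0,-1.2,-13,0,5],[0,-1.5,-16.5,0,5.5],[0,-1.8,-20,0,5.5],[0,-2.2,-23.5,0,5.5],[0,-2.5,-27,0,5.5],[0,-2.9,-30.5,0,5.5]]]'
python3 -m crank '[[[0,-0.3,-3.5,0,0],[0,-0.3,-7,0,0],[0,-0.3,-10,0,0],[0,-0.3,-12.5,0,0],[0,-0.2,-14.5,0,0],[0,-0.2,-15.2,0,0],[0,-0.1,-15.6,0,0],[0,-0.1,-15.6,0,0],[0,-0.1,-15.6,0,0],[0,-0.1,-15.6,0,0]]]'
cat > look.py <<'E'
import sys
from h import *
np.set_printoptions(precision=2,suppress=True)
yaw=-0.19146; Rh=R.from_euler('z',yaw).as_matrix(); Rs=Rh@R.from_euler('y',-np.pi/6).as_matrix()
so=np.array([635.4,251.4,76]); M=so+Rs@[0,0,60]
im,P=cloud("side"); save(im,"s"+sys.argv[1]); np.savez("s"+sys.argv[1],P=P,im=im)
o=bot.get_obs(); g=np.array(o["tool_pos"])+[0,0,18.8]
print(o["tool_pos"],o["tcp_rot"],o["contact_force"],o["grip_width"],o["time"],"grip-mouth in holder axes",(g-M)@Rh)
# steel/wood points below the grip, in holder axes relative to grip: axis fit u = a + tan*h
Q=(P.reshape(-1,3)-g)@Rh; Q=Q[~np.isnan(Q).any(1)]
k=(abs(Q[:,1])<30)&(abs(Q[:,0])<110)&(Q[:,2]<-20)&(Q[:,2]>-185); Q=Q[k]
for h in range(-180,-20,15):
    q=Q[abs(Q[:,2]-h)<5]
    if len(q)>3: print(h,len(q),"u",np.percentile(q[:,0],[2,98]),"v",np.percentile(q[:,1],[2,98]))
E
python3 look.py 2
```

```text
time: 5.15
tool_pos: [607.3, -207.1, 345.8]
tcp_rot: [3.141, -0.001, -0.094]
contact_force: [0.4, -0.2, -3.0]
grip_width: 34.1
finger_force: 29.9
time: 6.15
tool_pos: [606.6, 100.6, 343.6]
tcp_rot: [3.141, 0.002, -0.191]
contact_force: [0.9, -0.3, -2.3]
grip_width: 33.9
finger_force: 29.9
time: 7.15
tool_pos: [635.8, 251.4, 345.0]
tcp_rot: [3.141, -0.0, -0.192]
contact_force: [0.2, -0.9, -2.5]
grip_width: 33.6
finger_force: 30.0
[635.74 251.56 345.03] [ 3.14 -0.   -0.19] [-0.18  0.14 -1.66] 33.460704033469575 7.2 grip-mouth in holder axes [ 30.31   0.22 235.87]
-165 75 u [-9.87  5.24] v [-4.27 10.73]
-150 86 u [-9.85  5.69] v [-4.23 10.42]
-135 85 u [-10.02   6.45] v [-3.81 10.82]
-120 83 u [-10.34   5.9 ] v [-3.13 11.03]
-105 47 u [-17.68   9.45] v [-2.52 18.34]
-90 215 u [-18.53  15.14] v [-12.74  18.3 ]
-75 204 u [-21.45  17.15] v [-10.86  20.83]
-60 276 u [-25.19  23.33] v [-13.08  18.6 ]
-45 316 u [-29.01  26.12] v [-12.47  26.8 ]
-30 385 u [-32.46  30.05] v [-12.57  19.17]
```

View pics/s2.png

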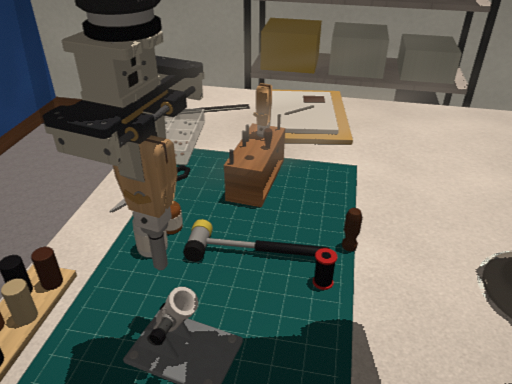

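The side view shows the head hanging vertically at (155,200), beyond the sleeve mouth at (183,300), with its wing nut on the left. I'll move back over the mouth and lower the foot into the flare.

```bash
python3 -m crank '[[[0,-1,0,0,0],[0,-2.4,0,0,0],[0,-2.83,0,0.5,0],[0,-2.83,0,2,0],[0,-2.83,0,4,0],[0,-2.83,0,5.2,0],[0,-2.83,0,6,0],[0,-2.83,0,6.4,0],[0,-2.83,0,6.4,0],[0,-2.83,0,6.4,0]]]'
python3 look.py 3
python3 - <<'E'
import cv2
a=cv2.imread("pics/s3.png")[130:384,90:290]
cv2.imwrite("pics/s3c.png",cv2.resize(a,None,fx=2.3,fy=2.3,interpolation=2))
E
```

```text
time: 8.2
tool_pos: [608.2, 257.9, 281.5]
tcp_rot: [-3.141, -0.001, -0.191]
contact_force: [0.6, 0.1, -2.7]
grip_width: 33.7
finger_force: 30.0
[608.26 257.91 281.54] [-3.14 -0.   -0.19] [ 0.29 -0.23 -2.55] 33.592953546673094 8.25 grip-mouth in holder axes [  2.11   1.23 172.38]
-180 279 u [-19.33  19.12] v [-20.92  19.83]
-165 167 u [-9.22 19.7 ] v [-13.93  17.43]
-150 68 u [-9.71  7.53] v [-1.94 10.67]
-135 76 u [-9.83  6.87] v [-3.97 10.62]
-120 74 u [-9.72  5.19] v [-3.65 10.92]
-105 40 u [-17.18   9.53] v [-2.73 18.65]
-90 177 u [-18.21  15.07] v [-12.29  18.45]
-75 159 u [-21.5   15.56] v [-9.53 20.76]
-60 211 u [-25.25  23.02] v [-13.71  18.69]
-45 266 u [-28.77  27.21] v [-12.05  26.94]
-30 313 u [-31.94  30.33] v [-11.82  19.08]
```

View pics/s3c.png

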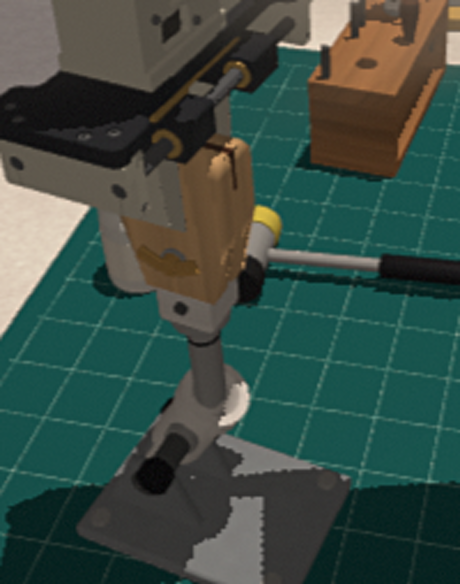

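The foot stands in the flare, with the shaft upright at (207,370) in the crop and no contact force. Now I'll pivot the head in the grip by moving back along an arc while the sleeve holds the foot.

```bash
python3 -m crank '[[[0,0,0.12,0.3,0],[0,0,0.12,0.54,0],[0,0,0.12,0.54,0],[0,-0.7,0.12,0.57,0],[0,-1.49,0.12,0.61,0],[0,-2.2,0.12,0.7,0],[0,-2.95,0.12,0.81,0],[0,-3.7,0.12,0.98,0],[0,-4.39,0.12,1.17,0],[0,-4.39,0.12,1.17,0]]]'
python3 look.py 4
```

```text
time: 9.25
tool_pos: [563.4, 265.2, 270.8]
tcp_rot: [-3.141, -0.002, -0.19]
contact_force: [-1.0, -2.2, 6.3]
grip_width: 34.0
finger_force: 30.0
[563.52 265.19 270.74] [-3.14 -0.   -0.19] [-1.2  -2.26  6.52] 33.51750504040164 9.3 grip-mouth in holder axes [-43.19  -0.14 161.58]
-180 173 u [31.26 73.66] v [-9.89 29.4 ]
-165 240 u [29.03 67.53] v [-18.26  21.51]
-150 138 u [26.3  62.94] v [-14.04  14.44]
-135 63 u [22.78 40.6 ] v [ 0.45 11.05]
-120 67 u [19.85 37.76] v [ 0.88 10.68]
-105 13 u [ 7.52 23.47] v [-0.13 17.54]
-90 125 u [ 3.5  36.99] v [-10.08  18.42]
-75 150 u [-3.5  35.93] v [15.38 20.5 ]
-60 169 u [-10.28  38.18] v [10.66 18.77]
-45 184 u [-18.12  37.95] v [16.03 26.92]
-30 310 u [-25.97  37.66] v [-6.72 26.2 ]
```

```bash
python3 -m crank '[[[0,-0.6,0,0.27,0],[0,-1.27,0,0.58,0],[0,-1.9,0,0.88,0],[0,-2.6,0,1.21,0],[0,-3.3,0,1.6,0],[0,-3.88,0,1.96,0],[0,-3.88,0,1.96,0],[0,-3.88,0,1.96,0],[0,-3.88,0,1.96,0],[0,-3.88,0,1.96,0]]]'
python3 look.py 5
python3 - <<'E'
import cv2
a=cv2.imread("pics/s5.png")[130:384,90:290]
cv2.imwrite("pics/s5c.png",cv2.resize(a,None,fx=2.3,fy=2.3,interpolation=2))
E
```

```text
time: 10.3
tool_pos: [526.2, 272.4, 249.6]
tcp_rot: [-3.141, 0.0, -0.191]
contact_force: [-1.8, -2.1, 4.5]
grip_width: 34.0
finger_force: 30.0
[526.3  272.34 249.54] [-3.14  0.   -0.19] [-1.65 -2.08  3.38] 33.97364319704896 10.35 grip-mouth in holder axes [-81.09  -0.2  140.38]
-180 15 u [85.12 92.45] v [ 4.71 21.59]
-165 85 u [ 70.58 108.83] v [-9.72 29.85]
-150 241 u [ 63.6 101.9] v [-14.11  21.53]
-135 250 u [ 67.84 102.33] v [-18.18  19.88]
-120 61 u [57.77 80.3 ] v [ 2.42 10.79]
-105 56 u [52.21 72.78] v [ 2.42 10.56]
-90 31 u [31.96 52.15] v [14.52 18.59]
-75 114 u [24.68 60.75] v [15.97 20.27]
-60 178 u [ 8.47 55.49] v [15.64 19.5 ]
-45 153 u [-6.18 53.69] v [16.16 26.38]
-30 236 u [-16.02  48.37] v [16.54 26.52]
```

View pics/s5c.png

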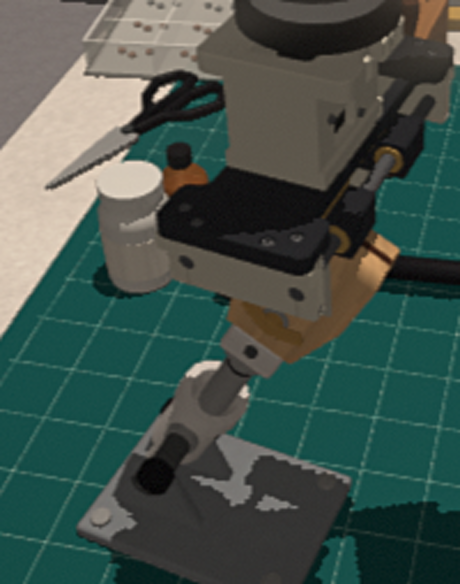

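The head now leans in line with the sleeve, foot about 16 mm in. The shaft meets the mouth at (228,390) in the crop. I'll push along the bore.

```bash
python3 -m crank '[[[0,0.2,0,0.35,0],[0,0.4,0,0.69,0],[0,0.6,0,1.04,0],[0,0.8,0,1.39,0],[0,1,0,1.73,0],[0,1.2,0,2.08,0],[0,1.4,0,2.42,0],[0,1.6,0,2.77,0],[0,1.8,0,3.12,0],[0,1.9,0,3.29,0]]]'
python3 look.py 6 | head -2
```

```text
time: 11.35
tool_pos: [544.9, 267.9, 215.9]
tcp_rot: [3.14, 0.001, -0.191]
contact_force: [-3.0, -5.1, 5.9]
grip_width: 33.9
finger_force: 30.1
[545.09 267.82 215.51] [ 3.14  0.   -0.19] [ 0.64 -4.34  1.34] 34.017818205013974 11.4 grip-mouth in holder axes [-61.78  -1.06 106.35]
-180 14 u [84.62 92.04] v [ 9.57 24.35]
```

```bash
python3 -m crank '[[[0,0.05,0,0.09,0],[0,0.1,0,0.17,0],[0,0.15,0,0.26,0],[0,0.2,0,0.35,0],[0,0.25,0,0.43,0],[0,0.3,0,0.52,0],[0,0.32,0,0.56,0],[0,0.32,0,0.56,0],[0,0.32,0,0.56,0],[0,0.32,0,0.56,0]]]'
python3 look.py 7 | head -2
python3 - <<'E'
import cv2
a=cv2.imread("pics/s7.png")[230:350,130:260]
cv2.imwrite("pics/s7c.png",cv2.resize(a,None,fx=4.5,fy=4.5,interpolation=2))
E
```

```text
time: 12.4
tool_pos: [548.1, 267.2, 210.3]
tcp_rot: [3.14, 0.001, -0.191]
contact_force: [-0.5, -5.2, 2.4]
grip_width: 34.2
finger_force: 30.0
[548.08 267.27 210.28] [ 3.14  0.   -0.19] [-1.51 -4.74  2.19] 33.91726464469875 12.45 grip-mouth in holder axes [-58.74  -1.03 101.12]
-180 31 u [83.33 89.47] v [17.05 25.2 ]
```

View pics/s7c.png

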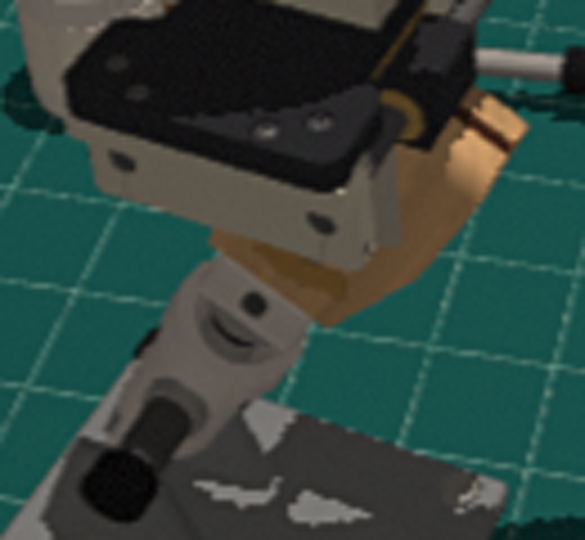

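The ring is sinking into the flare at (235,335), but there is no bottoming force yet. I'll keep pushing in small steps.

```bash
python3 -m crank '[[[0,0.03,0,0.05,0],[0,0.06,0,0.1,0],[0,0.09,0,0.16,0],[0,0.12,0,0.21,0],[0,0.15,0,0.26,0],[0,0.15,0,0.26,0],[0,0.15,0,0.26,0],[0,0.15,0,0.26,0],[0,0.15,0,0.26,0],[0,0.15,0,0.26,0]]]'
python3 look.py 8 | head -2
```

```text
time: 13.45
tool_pos: [548.3, 267.6, 210.1]
tcp_rot: [3.141, 0.002, -0.191]
contact_force: [-8.9, -4.8, 16.6]
grip_width: 33.8
finger_force: 30.1
[548.27 267.63 210.1 ] [ 3.14  0.   -0.19] [-9.49 -4.94 17.72] 34.0977877918294 13.5 grip-mouth in holder axes [-58.63  -0.65 100.93]
-180 27 u [83.06 89.03] v [-1.13 25.21]
```

It has bottomed: 19 N along the bore and no further advance. I'll release, rise and check.

```bash
python3 -m crank '[[[0.5,0,0,0,0],[1,0,0,0,0],[1,0,0,0,0],[1,0,0,0,0],[1,0,0,0,0],[1,0,0,0,0],[1,0,0,0,0],[1,0,0,0,0],[1,0,0,0,0],[1,0,0,0,0]]]'
python3 -m crank '[[[1,0,0,-0.5,0],[1,0,0,-1.5,0],[1,0,0,-3,0],[1,0,0,-5,0],[1,0,0,-7,0],[1,0,0,-9,0],[1,0,0,-11,0],[1,0,0,-13,0],[1,0,0,-14,0],[1,0,0,-14,0]]]'
python3 - <<'E'
from h import *
np.set_printoptions(precision=1,suppress=True)
yaw=-0.19146; Rh=R.from_euler('z',yaw).as_matrix(); Rs=Rh@R.from_euler('y',-np.pi/6).as_matrix(); so=np.array([635.4,251.4,76])
ims=[]
for n in("side","top"):
    im,P=cloud(n); ims.append(im); Q=(P.reshape(-1,3)-so)@Rs; Q=Q[~np.isnan(Q).any(1)]
    Q=Q[(abs(Q[:,0])<50)&(abs(Q[:,1])<32)&(Q[:,2]>85)&(Q[:,2]<230)]
    print(n,len(Q),Q.min(0),Q.max(0),"top pct",np.percentile(Q[:,2],[90,97,99.5]))
    for a in(112,150,165,180,190):
        q=Q[abs(Q[:,2]-a)<6]
        if len(q)>3: print(a,len(q),np.percentile(q,2,axis=0),np.percentile(q,98,axis=0))
    q=Q[Q[:,2]>192]
    if len(q)>9: print(cv2.minAreaRect(q[:,:2].astype(np.float32)))
a=cv2.resize(ims[0][180:350,110:270],(480,510),interpolation=2);b=cv2.resize(ims[1][120:225,80:150],(316,474),interpolation=2)
b=cv2.copyMakeBorder(b,0,36,0,0,cv2.BORDER_CONSTANT); save(cv2.hconcat([a,b]),"fin")
E
```

```text
time: 14.5
tool_pos: [549.7, 267.8, 208.3]
tcp_rot: [3.142, -0.0, -0.191]
contact_force: [-0.5, 0.5, -1.0]
grip_width: 91.6
finger_force: 0.0
time: 15.5
tool_pos: [550.2, 268.0, 350.3]
tcp_rot: [-3.14, -0.003, -0.19]
contact_force: [0.6, -0.0, -1.0]
grip_width: 91.7
finger_force: 0.0
side 3298 [-36.4 -15.7  85.1] [ 30.9  25.7 206.7] top pct [204.2 205.  206. ]
112 159 [-22.9  13.8 106.3] [ 21.2  16.7 117.7]
150 274 [-32.1  13.7 144.3] [ 28.5  17.4 155.7]
165 297 [-33.5  14.  159.3] [ 29.4  17.4 170.7]
180 312 [-33.8  13.8 174.2] [ 29.2  17.6 185.9]
190 328 [-34.3  13.7 184.2] [ 29.   17.7 195.9]
((-3.218219757080078, 1.422673225402832), (32.03137969970703, 65.86650085449219), 87.9557113647461)
top 1268 [-38.  -25.4  85.5] [ 31.4  16.3 207.1] top pct [204.  205.3 206.3]
112 59 [-24.6 -18.1 106.5] [ 21.4   8.9 117.6]
150 115 [-33.1 -18.3 144.7] [ 29.8   9.7 155.5]
165 135 [-34.4 -18.  159.3] [ 30.4   2.5 170.6]
180 120 [-34.2 -18.2 174.6] [ 29.5  -5.6 185.7]
190 129 [-35.1 -17.9 184.1] [ 29.3 -10.  195.8]
((-2.8140125274658203, -0.9371738433837891), (32.77637481689453, 65.59132385253906), 88.20584106445312)
```

View pics/fin.png

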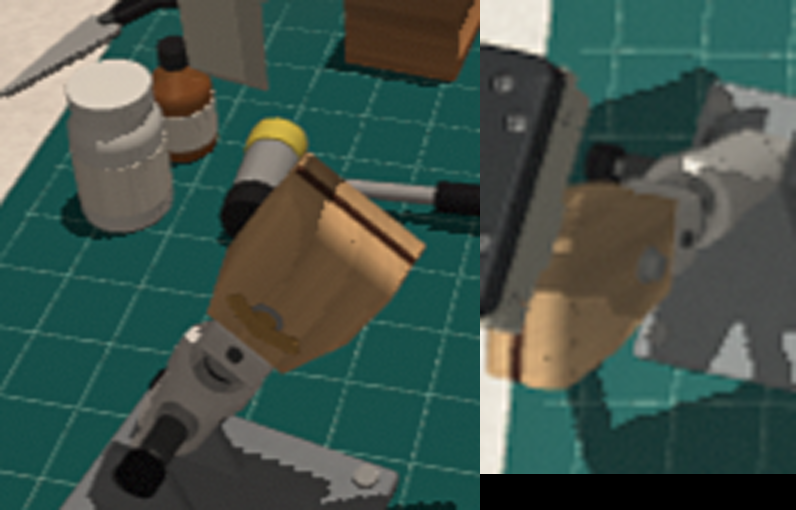

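The head's top is 205 mm along the bore axis (bottomed), tilted under 0.02 rad, with the mouth within 2° of the lean. It is released, and the gripper is clear.

```bash
python3 -c "
from plant import bot
print(bot.close_job())"
```

```text
the job is handed in; nothing more can be done
None
```

The wide head is in the leaning sleeve past the plunger, bottomed, with its jaws' mouth within about 2° of the lean and the gripper clear; I handed the job in at about 15.6 s, and no verdict came back.

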